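# Put the staining bench back in order: every vessel on its own mat

### The job

The round jar, the square staining dish and the oblong slide box have been left on one another's mats. Using the empty six-sided mat to park one of them on the way, move each vessel to the middle of the mat of its own outline (round on round, square on square, oblong on oblong), upright, set down gently, with the dish and the slide box turned in line with their mats; do not knock any over, and leave the specimen cup, the petri dish and the hand counter where they are.

Things in the scene. Friction and masses are not known exactly. Their poses are not given: they have to be found in the camera images.
- jar: Round screw-lid jar with a vertical plain side: amber glass body 56 mm in diameter and 52 mm high, a 5 mm neck, white lid also 56 mm in diameter from 57 to 75 mm above its base; about 0.25 kg, loose. Origin: centre of its underside; z up along its axis. Belongs on the round mat.
- dish: Square staining dish: 54 x 54 mm clear glass with white slides inside, steel lid flush with the sides up to 58 mm, a small steel knob (14 mm wide) on top up to 68 mm; about 0.28 kg, loose. Origin: centre of its underside; x and y parallel to its sides, z up. The lid is fixed on. Belongs on the square mat.
- slidebox: Closed oblong white plastic box for microscope slides, 84 mm along its x, 44 mm along its y, 50 mm high, with a brown card label on its top; about 0.22 kg, loose. Origin: centre of its underside; z up. Belongs on the oblong mat.
- mat_round: Round dark rubber mat, 108 mm in diameter, 4 mm thick, fixed to the bench. Origin: centre of its underside, on the bench top (its top is 4 mm above); z up.
- mat_square: Square dark rubber mat, 100 x 100 mm, 4 mm thick, fixed. Origin: centre of its underside, on the bench top; x and y parallel to its sides.
- mat_oblong: Oblong dark rubber mat, 126 mm along its x, 80 mm along its y, 4 mm thick, fixed. Origin: centre of its underside, on the bench top.
- mat_hex: Six-sided dark rubber mat, 124 mm across flats, 4 mm thick, fixed; it is the empty one at the start and serves as the parking place. Origin: centre of its underside, on the bench top.
- cup: Bystander: clear specimen cup with white lid, 50 mm in diameter, 48 mm high, loose. Origin: centre of its underside.
- petri: Bystander: closed clear petri dish with brown agar, 58 mm in diameter, 12 mm high, loose. Origin: centre of its underside.
- counter: Bystander: small steel hand tally counter, 52 x 34 mm, 26 mm high (38 mm with its push pin), loose. Origin: centre of its underside.

How it is judged:
On the way:
1. one of the three vessels stands on the six-sided mat, let go (its centre within 35 mm of the mat's centre, upright) (((horizontal distance between jar and mat_hex below 0.035 m and z of jar in the frame of mat_hex between 0.001 and 0.008 m and angle between jar's own z axis and vertical below 0.1 rad and contact force between jar and the fingers below 0.1 N) or (horizontal distance between dish and mat_hex below 0.035 m and z of dish in the frame of mat_hex between 0.001 and 0.008 m and angle between dish's own z axis and vertical below 0.1 rad and contact force between dish and the fingers below 0.1 N) or (horizontal distance between slidebox and mat_hex below 0.035 m and z of slidebox in the frame of mat_hex between 0.001 and 0.008 m and angle between slidebox's own z axis and vertical below 0.1 rad and contact force between slidebox and the fingers below 0.1 N))), for 0.2 s.
At the end, for the whole second after the job is handed in: Jar on the round mat, dish on the square one, slide box on the oblong one: centres within 12 mm of the mats' centres, bases on the mats (within 4 mm), upright within 0.1 rad, dish and slide box parallel to their mats within 0.2 rad (any equivalent way round), let go and at rest (horizontal distance between jar and mat_round below 0.012 m and z of jar in the frame of mat_round between 0.001 and 0.008 m and angle between each of jar, dish, slidebox's own z axis and vertical below 0.1 rad and linear speed of each of jar, dish, slidebox below 0.02 m/s and angular speed of each of jar, dish, slidebox below 0.2 rad/s and contact force between each of jar, dish, slidebox and the fingers below 0.1 N and horizontal distance between dish and mat_square below 0.012 m and z of dish in the frame of mat_square between 0.001 and 0.008 m and horizontal distance between slidebox and mat_oblong below 0.012 m and z of slidebox in the frame of mat_oblong between 0.001 and 0.008 m and angle between the x axis of slidebox and the x axis of mat_oblong, either way round below 0.2 rad and (angle between the x axis of dish and the x axis of mat_square, either way round below 0.2 rad or angle between the y axis of dish and the x axis of mat_square, either way round below 0.2 rad)); the robot touches nothing.
It fails at once if a vessel is tipped by more than 0.6 rad (angle between any of jar, dish, slidebox's own z axis and vertical above 0.6 rad).
It fails at once if a vessel is dropped (out of the fingers and falling faster than 0.5 m/s, a fall of about 13 mm) ((contact force between jar and the fingers below 0.1 N and linear speed of jar above 0.5 m/s) or (contact force between dish and the fingers below 0.1 N and linear speed of dish above 0.5 m/s) or (contact force between slidebox and the fingers below 0.1 N and linear speed of slidebox above 0.5 m/s)).
It fails at once if the specimen cup, petri dish or hand counter is moved by more than 20 mm (distance of any of cup, petri, counter from where it was at the start of the episode above 0.02 m).
It also fails if it takes over 112 s, if anything falls off the work surface, if the arm or the gripper's body presses on something with over 40 N, if the wrist force passes 120 N, or if a joint passes its speed limit or range.

### The arm

A 6-joint arm with a two-finger parallel gripper is mounted at the origin on the work surface. World frame = base frame: x ahead of the robot, y to its left, z up, the work surface at z = 0. Lengths are in m, angles in rad, forces in N, time in s.
With the tool pointing down it reaches from about 0.325 to 0.775 m from the base axis. Payload 9.3 kg.
Tool frame: the origin (TCP) lies between the finger pads; the fingertips stand 17 mm ahead of it and the grasp point (between the pads) lies 2 mm behind it (nose_length is the distance from the TCP to the fingertips, in m); z points along the fingers, y is the line along which they close (so a half turn about z gives the same grasp; the last joint's range is limited). The gripper opens to 85 mm and grips with 20 to 120 N. Pads are 22 mm wide; open, the fingers measure 114 mm over their backs; the gripper's body (76 mm by 85 mm) begins 54 mm behind the grasp point. The pads swing forward as they close: fully open they stand 13 mm farther back than shut.
Start: joints at [1.013, 0.259, 0.021, 1.334, 0, 1.418], TCP at [0.217, 0.506, 0.248] pointing down, gripper open.
Joint ranges: [-3.04, 3.04], [-0.91, 1.82], [-1.04, 1.36], [-1.92, 1.95], [-1.52, 1.45], [-3.14, 3.14]. Speed limits (rad/s): [2.22, 2.22, 2.79, 3.14, 3.14, 3.14].

### API

Orientations are given as a unit quaternion [w, x, y, z].
In Python, from plant import sense, snapshot, camera_params, hand_in, search_frame, nose_length gives the robot as it stands.
- The arm moves only by the shell command python3 -m handwheel 'ROWS' [FORCE]. ROWS is rows parted by semicolons, their numbers by spaces, 1 to 10 of them, each of 7 numbers: the finger opening in m, then dx, dy, dz in m, then a rotation vector rx, ry, rz in rad; each row is the pose to reach, as a shift and turn from the pose commanded when the command began, along the tool's axes at that moment; what a row does not reach only later rows make up. A row lasts 1/12 s, in which the tool goes at most 0.0417 m and 0.125 rad, less where a joint would pass 70% of its speed; a pose out of reach is approached as far as the arm can. The fingers move at their own pace and stop on an object; FORCE is the grip in N (left out, the last holds). Time passes only in rows, so rows that do not move let the fingers close. It prints the time, the measured TCP pose, the force, the opening and the grip force at its end.
- sense(): the state, without advancing time (a new reading comes with each control period).
- snapshot(name): name is "side" or "top"; returns the picture (480x640x3 uint8, red, green, blue); there is no depth.
- camera_params(name): a dict with "fov_y" (degrees; the focal length in pixels is half the picture's height over the tangent of half this angle, whatever the lens; pixels are square), "cx", "cy" (the principal point, pixels), "world_from_camera" (4x4, takes a point from camera to world coordinates). Camera axes: x right, y down, z forward; pixel columns grow to the right and rows downward; lengths in m; the calibration is good to about 2 mm. A picture is of the moment at which its call begins. camera_params takes no time and is no camera call.
- hand_in(): hands the job in; it is judged then, once.
Trained networks look in the newest picture that a camera, given by its name, has taken for a name from the list of things; names that differ only in an ending like _2 or _b are one class to them, and where a whole thing is asked for, a point or a joint stands for the part that bears it (a point fixed in the world has none). Each returns a list of dicts, best first, with "score" (0 to 1); they miss things now and then, are a little off and sometimes report something else, mostly with a low value. They report only what shows in the picture. A call takes as long as a camera call.
- search_frame(camera, name): "bbox" ([left, top, width, height] in pixels, round what is visible of it).
The state is a dict: "time": time; "q": joint angles; "joint_velocities": joint speeds; "tau": joint torques, N m; "position": TCP position; "ee_rot": TCP orientation; "contact_force": force on the tool from outside, world axes, zero at the start; "ft_torque": the same for the moment, N m; "gripper_width": finger opening in m; "grasp_force": force on a finger pad.
Only numpy, scipy, OpenCV 4.12 (cv2) and the standard library are available. Lean on these libraries where they do the work, as an engineer would, in place of code of your own. Each camera call takes 0.05 s, during which the arm holds its last target. There are 200 camera calls.

## Working session

There is one attempt and no reset: what is moved stays moved. The work goes in short steps, Python scripts to look and compute and a shell command to move; the robot and the scene stay as the last step left them, time stands still between calls to the robot, and variables do not carry over. Pictures are saved under pics/ and viewed, at most 14 in all, crops included, and the job is handed in when it is done.

```bash
ls; mkdir -p pics
python3 - <<'E'
from plant import *
import cv2
for c in("top","side"):
    p=snapshot(c); cv2.imwrite(f"pics/{c}0.png",p[:,:,::-1]); print(c,camera_params(c))
    for n in "jar dish slidebox mat_round mat_square mat_oblong mat_hex cup petri counter".split():
        print(n,[(r['bbox'],round(r['score'],2)) for r in search_frame(c,n)[:2]])
s=sense();print(s)
E
```

```text
pics
top {'fov_y': 49.16363424481387, 'cx': 322.8395493123722, 'cy': 245.4547749524985, 'world_from_camera': array([[-0.02727038, -0.99531075,  0.09280533,  0.4217341 ],
       [-0.99941378,  0.02906913,  0.01808544, -0.01081338],
       [-0.0206984 , -0.09225773, -0.99552001,  1.22155225],
       [ 0.        ,  0.        ,  0.        ,  1.        ]])}
jar [([152.3, 215.3, 34.2, 28.6], 0.62)]
dish [([363.8, 200.4, 33.1, 35.0], 0.56)]
slidebox [([468.5, 263.2, 38.7, 37.4], 0.95)]
mat_round [([355.1, 194.0, 48.2, 47.1], 0.82)]
mat_square [([454.8, 255.4, 58.0, 55.8], 0.65)]
mat_oblong [([151.7, 201.1, 49.9, 60.0], 0.68)]
mat_hex [([258.8, 263.9, 60.8, 53.7], 0.66)]
cup [([373.1, 281.9, 23.7, 25.5], 0.69), ([151.8, 212.5, 35.3, 31.1], 0.46)]
petri [([274.5, 177.6, 21.1, 25.8], 0.61)]
counter [([479.8, 183.7, 19.9, 24.9], 0.88)]
side {'fov_y': 57.87297318721506, 'cx': 316.3320763071417, 'cy': 238.13867785475298, 'world_from_camera': array([[ 0.93896174, -0.1579777 ,  0.30560415,  0.27534387],
       [-0.34374658, -0.46634691,  0.81508211, -0.68313658],
       [ 0.01375275, -0.8703813 , -
[... 587 characters left out ...]
: array([1.01341444e+00, 2.58588435e-01, 2.15138094e-02, 1.33366778e+00,
       3.17320143e-06, 1.41820836e+00]), 'joint_velocities': array([ 9.10823026e-04, -1.53171944e-04,  4.37342426e-04,  4.17799362e-04,
       -1.00657754e-05, -2.01004603e-04]), 'tau': array([-1.19901029e-03, -5.55403340e+01,  3.44730234e+01,  1.59472049e-03,
       -4.03505119e-04,  2.65144348e-05]), 'position': array([0.21661102, 0.50556407, 0.24829045]), 'ee_rot': array([7.88320398e-06, 2.01017940e-01, 9.79587560e-01, 2.58311696e-05]), 'contact_force': array([-0.00450506,  0.5505484 ,  0.14839061]), 'ft_torque': array([ 0.00377917,  0.00022638, -0.04359343]), 'grasp_force': 0.0, 'gripper_width': 0.08534170602744671}
```

View pics/top0.png

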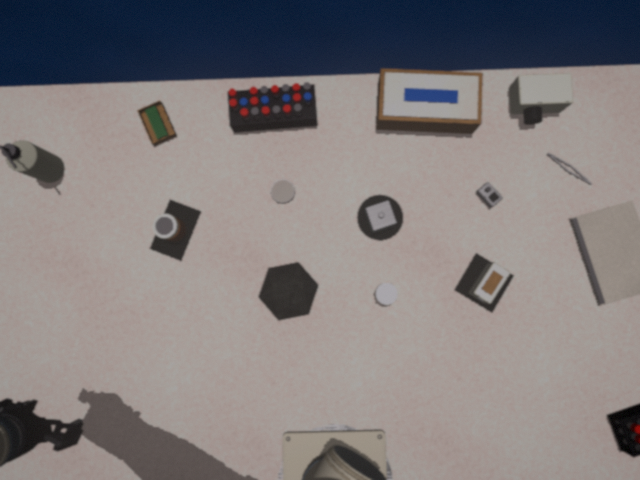

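View pics/side0.png

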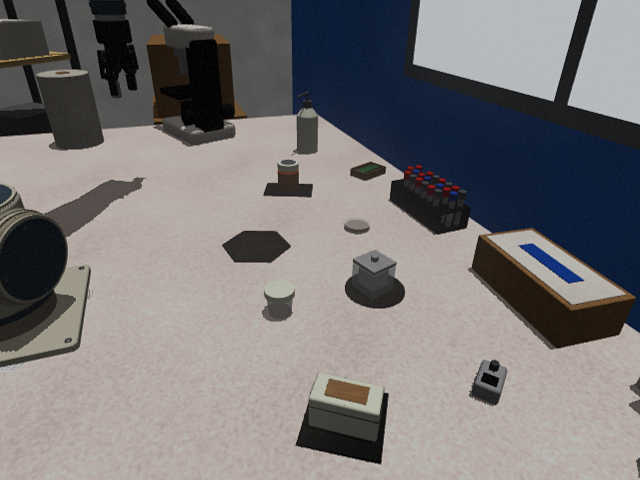

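The top view shows the jar on the oblong mat (167,226), the dish on the round mat (380,216), the slide box on the square mat (490,283), and the hex mat empty (289,291). The side view agrees. I'll zoom in for exact corners.

Run:
```python
import cv2,numpy as np
t=cv2.imread("pics/top0.png");s=cv2.imread("pics/side0.png")
def cr(im,x,y,w,h,o):
    c=cv2.resize(im[y:y+h,x:x+w],o,interpolation=cv2.INTER_CUBIC); c=cv2.convertScaleAbs(c,alpha=1.6)
    k=o[0]/w
    for u in range(-(-x//10)*10,x+w,10):
        cv2.line(c,(int((u-x+.5)*k),0),(int((u-x+.5)*k),6),(0,0,255),1); cv2.putText(c,str(u),(int((u-x+.5)*k)-8,15),0,.3,(0,0,255))
    for v in range(-(-y//10)*10,y+h,10):
        cv2.line(c,(0,int((v-y+.5)*k)),(6,int((v-y+.5)*k)),(0,0,255),1); cv2.putText(c,str(v),(8,int((v-y+.5)*k)+3),0,.3,(0,0,255))
    return c
a=np.hstack([cr(t,140,195,80,60,(400,300)),cr(t,340,190,80,60,(400,300))])
b=np.hstack([cr(t,445,252,80,60,(400,300)),cr(s,290,370,110,82,(400,300))])
cv2.imwrite("pics/m.png",np.vstack([a,b]))
```

```text
(no output)
```

View pics/m.png

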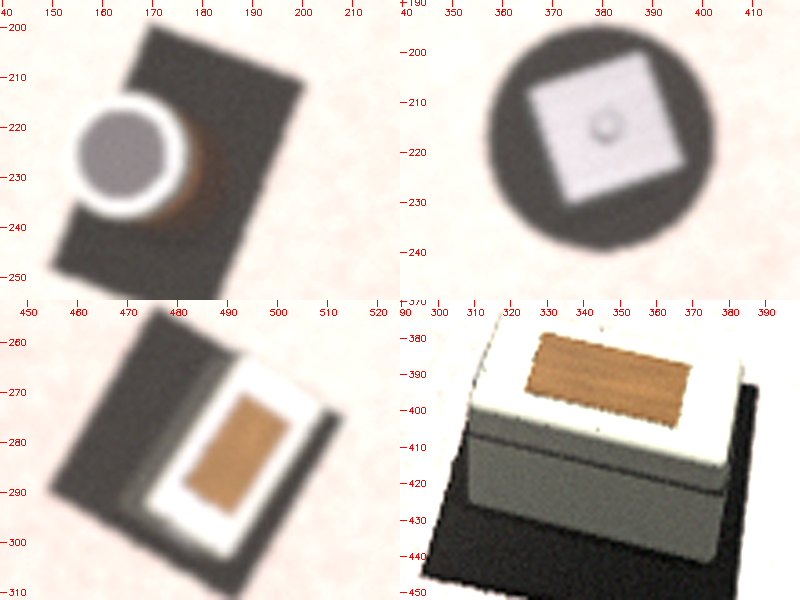

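Corners are readable: square mat (454.5,289), (491.5,311), (512.5,274.5); jar lid centre (164,225); dish lid centre (381,215); slide box lid centre (491,282). Next I'll convert these to world coordinates.

```bash
cat > geo.py <<'E'
import numpy as np
from plant import camera_params
def ray(cam,u,v,z):
    p=camera_params(cam);f=240/np.tan(np.radians(p['fov_y']/2));M=p['world_from_camera']
    d=M[:3,:3]@[(u-p['cx'])/f,(v-p['cy'])/f,1];o=M[:3,3];return (o+d*(z-o[2])/d[2])[:2]
def poly(cam,pts,z):
    P=np.array([ray(cam,*q,z) for q in pts]);e=np.roll(P,-1,0)-P
    return P.mean(0).round(4),np.linalg.norm(e,axis=1).round(4),np.degrees(np.arctan2(e[:,1],e[:,0])).round(1)
def look(w,cam="top"): 
    return
E
python3 - <<'E'
from geo import *
print("sq",poly("top",[(454.5,289.1),(492.1,311.1),(512.9,274.5),(475.5,252.5)],.004))
print("ob",poly("top",[(170,199.5),(200.3,211.5),(182,260),(150.5,248)],.004))
print("box",poly("top",[(473.1,291.5),(490.1,303.1),(509.7,272.5),(492.5,261.9)],.054))
print("dish",poly("top",[(365.1,207.5),(387.9,199.5),(396.5,221.9),(373.1,230.5)],.062))
print("jar",ray("top",163.7,225.2,.079))
print("round",ray("top",379.7,217.2,.004),"hex",ray("top",289.2-.5,290.7-.5,.004))
print("cup",ray("top",385.5,294,.048),"petri",ray("top",284,191.5,.012),"counter",ray("top",489.5,195.5,.026))
# side checks
print("hex s",ray("side",255,247.5,.004),"dish knob s",ray("side",375.5,257,.072),"jar s",ray("side",287.8,163,.079),"cup s",ray("side",279,290,.048))
E
```

```text
sq (array([ 0.4406, -0.3567]), array([0.0983, 0.0975, 0.0984, 0.0983]), array([-122.3,  -32.4,   57.3,  147.6]))
ob (array([0.5827, 0.3562]), array([0.0782, 0.1214, 0.0802, 0.1228]), array([-113.3,  158.9,   67.8,  -22. ]))
box (array([ 0.4383, -0.3591]), array([0.0445, 0.0809, 0.0439, 0.079 ]), array([-126.4,  -35.4,   56.1,  144.2]))
dish (array([ 0.5946, -0.1203]), array([0.054 , 0.0538, 0.0555, 0.0546]), array([ -72.2, -161.4,  108.6,   17. ]))
jar [0.58343894 0.36024637]
round [ 0.59766234 -0.12339021] hex [0.43351199 0.09319455]
cup [ 0.41876399 -0.12576194] petri [0.66399153 0.0986332 ] counter [ 0.63707361 -0.37449337]
hex s [0.42815327 0.08623231] dish knob s [ 0.59392516 -0.1247166 ] jar s [0.58210583 0.35555526] cup s [ 0.41958205 -0.13069211]
```

```bash
cat > go.py <<'E'
import sys,numpy as np
from scipy.spatial.transform import Rotation as R
from plant import sense
s=sense();w=s['ee_rot'];T=R.from_quat([w[1],w[2],w[3],w[0]])
x,y,z,a=map(float,sys.argv[1:5]);a=np.radians(a)
Y=np.array([np.cos(a),np.sin(a),0]);Z=np.array([0,0,-1.]);G=R.from_matrix(np.c_[np.cross(Y,Z),Y,Z])
d=T.inv().apply(np.array([x,y,z])-s['position']);r=(T.inv()*G).as_rotvec()
print("t",round(s['time'],2),"pos",s['position'].round(4),"w",round(s['gripper_width'],4),"d",d.round(4),"r",r.round(3),"rows",max(np.linalg.norm(d)/.0417,np.linalg.norm(r)/.125).round(1))
E
python3 go.py .583 .358 .2 66.8; python3 go.py .583 .358 .045 66.8
```

```text
t 1.1 pos [0.2166 0.5056 0.2483] w 0.0853 d [-0.3949  0.0087  0.0483] r [0. 0. 0.] rows 9.5
t 1.1 pos [0.2166 0.5056 0.2483] w 0.0853 d [-0.3949  0.0086  0.2033] r [0. 0. 0.] rows 10.7
```

```bash
python3 -m handwheel '0.085 -0.395 0.009 0.048 0 0 0;0.085 -0.395 0.009 0.048 0 0 0;0.085 -0.395 0.009 0.048 0 0 0;0.085 -0.395 0.009 0.048 0 0 0;0.085 -0.395 0.009 0.048 0 0 0;0.085 -0.395 0.009 0.048 0 0 0;0.085 -0.395 0.009 0.048 0 0 0;0.085 -0.395 0.009 0.048 0 0 0;0.085 -0.395 0.009 0.048 0 0 0;0.085 -0.395 0.009 0.048 0 0 0' 40
python3 -m handwheel '0.085 0 0 0 0 0 0;0.085 0 0 0 0 0 0;0.085 0 0 0 0 0 0;0.085 0 0 0 0 0 0'
python3 - <<'E'
from plant import *
import cv2,numpy as np
a=cv2.resize(snapshot("top")[160:280,110:270,::-1],(400,300),interpolation=2);b=cv2.resize(snapshot("side")[90:210,210:370,::-1],(400,300),interpolation=2)
cv2.imwrite("pics/j1.png",np.hstack([a,b]))
E
python3 go.py .583 .358 .045 66.8
```

```text
time: 1.93
position: [0.5868, 0.3559, 0.1989]
ee_rot: [0.0, 0.202, 0.979, -0.0]
contact_force: [-0.8, -0.5, -0.7]
gripper_width: 0.0854
grasp_force: 0.0
time: 2.27
position: [0.5824, 0.3589, 0.2007]
ee_rot: [0.0, 0.201, 0.98, 0.0]
contact_force: [-0.4, -0.2, -0.9]
gripper_width: 0.0852
grasp_force: 0.0
t 2.37 pos [0.5823 0.3591 0.201 ] w 0.0846 d [-0.001  -0.0008  0.156 ] r [0.001 0.    0.002] rows 3.7
```

View pics/j1.png

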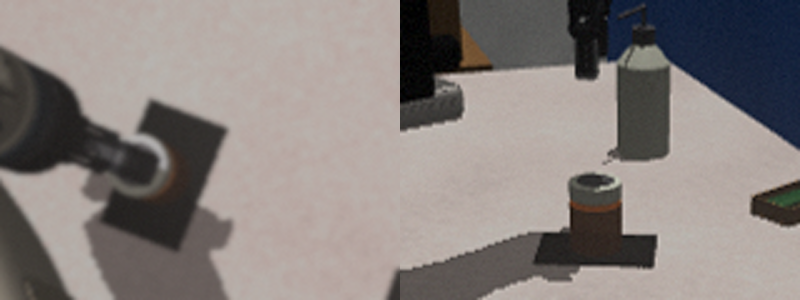

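The gripper is over the jar in both views: its centre is at x≈589 in the side crop against 595 for the jar. Descending and gripping.

```bash
python3 -m handwheel '0.085 -0.001 -0.001 0.03 0 0 0;0.085 -0.001 -0.001 0.06 0 0 0;0.085 -0.001 -0.001 0.09 0 0 0;0.085 -0.001 -0.001 0.115 0 0 0;0.085 -0.001 -0.001 0.135 0 0 0;0.085 -0.001 -0.001 0.15 0 0 0;0.085 -0.001 -0.001 0.155 0 0 0;0.085 -0.001 -0.001 0.155 0 0 0'
python3 -m handwheel '0.02 0 0 0 0 0 0;0.02 0 0 0 0 0 0;0.02 0 0 0 0 0 0;0.02 0 0 0 0 0 0;0.02 0 0 0 0 0 0;0.02 0 0 0 0 0 0;0.02 0 0 0 0 0 0;0.02 0 0 0 0 0 0' 40; python3 go.py .4325 .0905 .2 66.8
```

```text
time: 3.03
position: [0.5826, 0.3572, 0.0444]
ee_rot: [-0.001, 0.201, 0.98, -0.001]
contact_force: [0.4, -0.3, 0.6]
gripper_width: 0.0853
grasp_force: 0.0
time: 3.7
position: [0.5845, 0.3576, 0.0473]
ee_rot: [0.001, 0.201, 0.98, 0.001]
contact_force: [-0.8, 1.1, 6.2]
gripper_width: 0.0556
grasp_force: 42.5
t 3.7 pos [0.5845 0.3576 0.0473] w 0.0556 d [ 0.0343 -0.3049 -0.1536] r [0.003 0.002 0.   ] rows 8.2
```

```bash
python3 -m handwheel '0.02 0 0 -0.01 0 0 0;0.02 0 0 -0.03 0 0 0;0.02 0 0 -0.06 0 0 0;0.02 0 0 -0.08 0 0 0;0.02 0 0 -0.09 0 0 0;0.02 0 0 -0.09 0 0 0'
python3 go.py .4325 .0905 .135 66.8
```

```text
time: 4.2
position: [0.5847, 0.3573, 0.1385]
ee_rot: [0.002, 0.201, 0.98, 0.001]
contact_force: [0.1, 0.5, -1.6]
gripper_width: 0.0553
grasp_force: 42.8
t 4.2 pos [0.5847 0.3573 0.1385] w 0.0553 d [ 0.0348 -0.3052  0.0024] r [0.003 0.003 0.   ] rows 7.4
```

```bash
python3 -m handwheel '0.02 0.003 -0.025 0 0 0 0;0.02 0.007 -0.06 0 0 0 0;0.02 0.011 -0.1 0 0 0 0;0.02 0.016 -0.14 0 0 0 0;0.02 0.021 -0.18 0 0 0 0;0.02 0.026 -0.22 0 0 0 0;0.02 0.03 -0.255 0 0 0 0;0.02 0.033 -0.285 0 0 0 0;0.02 0.034 -0.3 0 0 0 0;0.02 0.034 -0.305 0 0 0 0'
python3 -m handwheel '0.02 0 0 0.02 0 0 0;0.02 0 0 0.045 0 0 0;0.02 0 0 0.065 0 0 0;0.02 0 0 0.075 0 0 0;0.02 0 0 0.08 0 0 0;0.02 0 0 0.08 0 0 0'; python3 go.py .4325 .0905 .0475 66.8
python3 - <<'E'
from plant import *
import cv2,numpy as np
a=cv2.resize(snapshot("top")[230:350,210:370,::-1],(400,300),interpolation=2);b=cv2.resize(snapshot("side")[150:270,180:340,::-1],(400,300),interpolation=2)
cv2.imwrite("pics/j2.png",np.hstack([a,b]))
E
```

```text
time: 5.03
position: [0.4303, 0.0883, 0.1345]
ee_rot: [-0.001, 0.202, 0.979, -0.0]
contact_force: [0.7, 0.8, -1.1]
gripper_width: 0.0549
grasp_force: 43.1
time: 5.53
position: [0.4318, 0.0903, 0.0539]
ee_rot: [-0.001, 0.201, 0.98, -0.0]
contact_force: [-0.2, 0.5, -1.4]
gripper_width: 0.0551
grasp_force: 43.1
t 5.53 pos [0.4318 0.0903 0.0539] w 0.0551 d [-0.0006  0.0005  0.0064] r [-0.001 -0.003  0.   ] rows 0.2
```

View pics/j2.png

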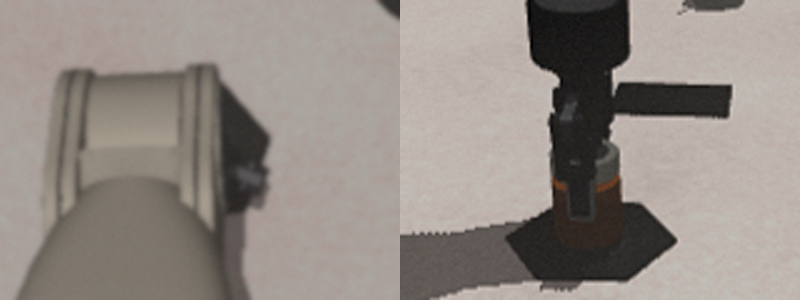

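The side view shows the jar held upright above the middle of the hex mat. I'll lower it the last 6 mm in small steps.

```bash
python3 -m handwheel '0.02 0 0 0.002 0 0 0;0.02 0 0 0.004 0 0 0;0.02 0 0 0.005 0 0 0;0.02 0 0 0.006 0 0 0;0.02 0 0 0.006 0 0 0;0.02 0 0 0.006 0 0 0'
```

```text
time: 6.13
position: [0.4324, 0.09, 0.0494]
ee_rot: [0.0, 0.201, 0.98, 0.0]
contact_force: [0.4, -0.1, -1.5]
gripper_width: 0.0548
grasp_force: 43.1
```

```bash
python3 -m handwheel '0.02 0 0 0.001 0 0 0;0.02 0 0 0.002 0 0 0;0.02 0 0 0.002 0 0 0;0.02 0 0 0.002 0 0 0'
```

```text
time: 6.47
position: [0.4324, 0.09, 0.0472]
ee_rot: [-0.0, 0.201, 0.98, -0.0]
contact_force: [0.6, 0.1, -1.1]
gripper_width: 0.0548
grasp_force: 43.2
```

```bash
python3 -m handwheel '0.02 0 0 0.001 0 0 0;0.02 0 0 0.002 0 0 0;0.02 0 0 0.002 0 0 0'
```

```text
time: 6.72
position: [0.4324, 0.09, 0.0471]
ee_rot: [0.001, 0.201, 0.98, 0.0]
contact_force: [-9.9, -1.3, 30.2]
gripper_width: 0.0554
grasp_force: 45.5
```

Contact made. I'll ease the pressure, open and retreat.

```bash
python3 -m handwheel '0.02 0 0 -0.001 0 0 0;0.02 0 0 -0.0015 0 0 0;0.085 0 0 -0.0015 0 0 0;0.085 0 0 -0.0015 0 0 0;0.085 0 0 -0.0015 0 0 0;0.085 0 0 -0.0015 0 0 0;0.085 0 0 -0.0015 0 0 0;0.085 0 0 -0.0015 0 0 0;0.085 0 0 -0.0015 0 0 0'
python3 -m handwheel '0.085 0 0 -0.02 0 0 0;0.085 0 0 -0.05 0 0 0;0.085 0 0 -0.09 0 0 0;0.085 0 0 -0.13 0 0 0;0.085 0 0 -0.15 0 0 0;0.085 0 0 -0.15 0 0 0'; python3 go.py .438 -.3605 .15 54.7
```

```text
time: 7.47
position: [0.4324, 0.09, 0.0467]
ee_rot: [-0.0, 0.201, 0.98, -0.0]
contact_force: [-0.2, 0.2, -0.0]
gripper_width: 0.0851
grasp_force: 0.0
time: 7.97
position: [0.4343, 0.0901, 0.2013]
ee_rot: [0.004, 0.201, 0.98, 0.001]
contact_force: [0.0, 0.2, 1.0]
gripper_width: 0.0849
grasp_force: 0.0
t 7.97 pos [0.4343 0.0901 0.2013] w 0.0849 d [-0.1804 -0.4129  0.0513] r [0.004 0.007 0.211] rows 10.9
```

```bash
python3 -m handwheel '0.085 -0.016 -0.037 0.005 0 0 0.02;0.085 -0.033 -0.075 0.01 0 0 0.04;0.085 -0.049 -0.112 0.015 0 0 0.06;0.085 -0.065 -0.15 0.02 0 0 0.08;0.085 -0.082 -0.187 0.025 0 0 0.1;0.085 -0.098 -0.225 0.03 0 0 0.12;0.085 -0.115 -0.262 0.035 0 0 0.14;0.085 -0.131 -0.3 0.04 0 0 0.16;0.085 -0.147 -0.337 0.045 0 0 0.18;0.085 -0.164 -0.375 0.05 0 0 0.2'
python3 -m handwheel '0.085 -0.013 -0.035 0 0 0 0.01;0.085 -0.013 -0.035 0 0 0 0.01;0.085 -0.013 -0.035 0 0 0 0.01;0.085 -0.013 -0.035 0 0 0 0.01'; python3 go.py .438 -.3605 .035 54.7
python3 - <<'E'
from plant import *
import cv2,numpy as np
a=cv2.resize(snapshot("top")[200:350,370:570,::-1],(400,300),interpolation=2);b=cv2.resize(snapshot("side")[255:480,200:500,::-1],(400,300),interpolation=2)
cv2.imwrite("pics/b1.png",np.hstack([a,b]))
E
```

```text
time: 8.8
position: [0.4346, -0.3208, 0.1458]
ee_rot: [-0.0, 0.298, 0.954, 0.0]
contact_force: [1.3, -0.9, -0.0]
gripper_width: 0.0847
grasp_force: 0.0
time: 9.13
position: [0.4258, -0.3549, 0.146]
ee_rot: [-0.001, 0.303, 0.953, 0.001]
contact_force: [0.3, 1.5, 0.2]
gripper_width: 0.0853
grasp_force: 0.0
t 9.13 pos [ 0.4258 -0.3549  0.146 ] w 0.0853 d [-0.0134  0.0024  0.1109] r [ 0.001 -0.002  0.001] rows 2.7
```

View pics/b1.png

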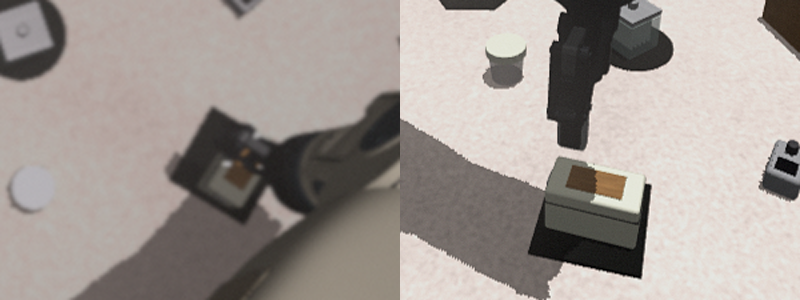

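The gripper sits slightly toward the robot side of the box (x≈572 against 596 in the side crop), which matches the 13 mm still to go. Correcting during the descent.

```bash
python3 -m handwheel '0.085 -0.013 0.002 0.005 0 0 0;0.085 -0.013 0.002 0.025 0 0 0;0.085 -0.013 0.002 0.05 0 0 0;0.085 -0.013 0.002 0.07 0 0 0;0.085 -0.013 0.002 0.09 0 0 0;0.085 -0.013 0.002 0.105 0 0 0;0.085 -0.013 0.002 0.11 0 0 0;0.085 -0.013 0.002 0.11 0 0 0'
python3 -m handwheel '0.02 0 0 0 0 0 0;0.02 0 0 0 0 0 0;0.02 0 0 0 0 0 0;0.02 0 0 0 0 0 0;0.02 0 0 0 0 0 0;0.02 0 0 0 0 0 0;0.02 0 0 0 0 0 0;0.02 0 0 0 0 0 0;0.02 0 0 0 0 0 0'
python3 -m handwheel '0.02 0 0 -0.01 0 0 0;0.02 0 0 -0.03 0 0 0;0.02 0 0 -0.06 0 0 0;0.02 0 0 -0.09 0 0 0;0.02 0 0 -0.11 0 0 0;0.02 0 0 -0.12 0 0 0;0.02 0 0 -0.12 0 0 0'
python3 go.py .5825 .3545 .15 67.4
```

```text
time: 9.9
position: [0.4383, -0.36, 0.0356]
ee_rot: [-0.001, 0.302, 0.953, 0.001]
contact_force: [-0.2, 0.2, 0.0]
gripper_width: 0.0851
grasp_force: 0.0
time: 10.65
position: [0.4386, -0.3615, 0.038]
ee_rot: [0.001, 0.303, 0.953, -0.0]
contact_force: [-0.0, 2.4, 6.0]
gripper_width: 0.0438
grasp_force: 42.0
time: 11.23
position: [0.4385, -0.3618, 0.1594]
ee_rot: [0.002, 0.303, 0.953, -0.001]
contact_force: [-0.3, -0.5, -2.2]
gripper_width: 0.0437
grasp_force: 41.1
t 11.23 pos [ 0.4385 -0.3618  0.1594] w 0.0437 d [0.2956 0.6681 0.0076] r [-0.001  0.004 -0.22 ] rows 17.5
```

```bash
python3 -m handwheel '0.02 0.008 0.02 0 0 0 -0.01;0.02 0.023 0.053 0 0 0 -0.02;0.02 0.038 0.088 0 0 0 -0.035;0.02 0.054 0.123 0 0 0 -0.045;0.02 0.069 0.158 0 0 0 -0.06;0.02 0.085 0.193 0 0 0 -0.07;0.02 0.1 0.228 0 0 0 -0.085;0.02 0.116 0.263 0 0 0 -0.095;0.02 0.131 0.298 0 0 0 -0.11;0.02 0.147 0.333 0 0 0 -0.12'
python3 go.py .5825 .3545 .15 67.4
```

```text
time: 12.07
position: [0.5093, -0.0024, 0.1553]
ee_rot: [-0.001, 0.245, 0.97, -0.0]
contact_force: [1.3, -0.4, -2.2]
gripper_width: 0.0436
grasp_force: 41.4
t 12.07 pos [ 0.5093 -0.0024  0.1553] w 0.0436 d [0.1048 0.3489 0.0053] r [-0.001 -0.002 -0.1  ] rows 8.7
```

```bash
python3 -m handwheel '0.02 0.012 0.038 0 0 0 -0.01;0.02 0.023 0.077 0 0 0 -0.02;0.02 0.035 0.115 0 0 0 -0.03;0.02 0.046 0.153 0 0 0 -0.04;0.02 0.058 0.192 0 0 0 -0.055;0.02 0.069 0.23 0 0 0 -0.065;0.02 0.08 0.268 0 0 0 -0.075;0.02 0.091 0.303 0 0 0 -0.085;0.02 0.1 0.333 0 0 0 -0.095;0.02 0.105 0.348 0 0 0 -0.1'
python3 -m handwheel '0.02 0 0 0.015 0 0 0;0.02 0 0 0.035 0 0 0;0.02 0 0 0.06 0 0 0;0.02 0 0 0.08 0 0 0;0.02 0 0 0.09 0 0 0;0.02 0 0 0.09 0 0 0'
python3 go.py .5825 .3545 .038 67.4
python3 - <<'E'
from plant import *
import cv2,numpy as np
a=cv2.resize(snapshot("top")[160:280,110:270,::-1],(400,300),interpolation=2);b=cv2.resize(snapshot("side")[110:230,210:370,::-1],(400,300),interpolation=2)
cv2.imwrite("pics/b2.png",np.hstack([a,b]))
E
```

```text
time: 12.9
position: [0.5823, 0.3552, 0.1541]
ee_rot: [-0.001, 0.195, 0.981, -0.001]
contact_force: [-0.4, -0.7, -2.1]
gripper_width: 0.0439
grasp_force: 41.4
time: 13.4
position: [0.581, 0.3509, 0.0628]
ee_rot: [-0.003, 0.196, 0.981, -0.002]
contact_force: [0.1, -0.1, -1.5]
gripper_width: 0.0435
grasp_force: 41.5
t 13.4 pos [0.581  0.3509 0.0628] w 0.0435 d [-0.0001  0.004   0.0247] r [-0.005 -0.005 -0.001] rows 0.6
```

View pics/b2.png

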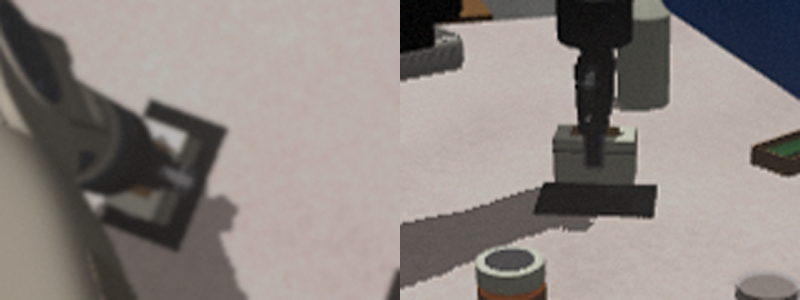

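The box hangs centred and aligned over the oblong mat (side view: box x≈595, mat 596). Lowering it, with the small y correction.

```bash
python3 -m handwheel '0.02 0 0.003 0.006 0 0 0;0.02 0 0.003 0.012 0 0 0;0.02 0 0.003 0.016 0 0 0;0.02 0 0.003 0.019 0 0 0;0.02 0 0.003 0.021 0 0 0;0.02 0 0.003 0.022 0 0 0;0.02 0 0.003 0.022 0 0 0'
python3 go.py .5825 .3545 .038 67.4
```

```text
time: 14.08
position: [0.5839, 0.3545, 0.0446]
ee_rot: [-0.0, 0.196, 0.981, -0.0]
contact_force: [0.2, -0.0, -1.4]
gripper_width: 0.044
grasp_force: 41.5
t 14.08 pos [0.5839 0.3545 0.0446] w 0.044 d [ 0.0013 -0.0006  0.0066] r [-0. -0. -0.] rows 0.2
```

```bash
python3 -m handwheel '0.02 0 0 0.002 0 0 0;0.02 0 0 0.004 0 0 0;0.02 0 0 0.005 0 0 0;0.02 0 0 0.005 0 0 0;0.02 0 0 0.005 0 0 0'; python3 -m handwheel '0.02 0 0 0.001 0 0 0;0.02 0 0 0.001 0 0 0;0.02 0 0 0.001 0 0 0'
```

```text
time: 14.5
position: [0.584, 0.3546, 0.0398]
ee_rot: [-0.0, 0.196, 0.981, -0.0]
contact_force: [-0.6, -0.5, -2.0]
gripper_width: 0.0436
grasp_force: 41.5
time: 14.75
position: [0.584, 0.3546, 0.0388]
ee_rot: [-0.0, 0.196, 0.981, -0.0]
contact_force: [0.4, 1.2, -2.3]
gripper_width: 0.0434
grasp_force: 41.5
```

```bash
python3 -m handwheel '0.02 0 0 0.001 0 0 0;0.02 0 0 0.001 0 0 0;0.02 0 0 0.001 0 0 0'; python3 -m handwheel '0.085 0 0 0 0 0 0;0.085 0 0 0 0 0 0;0.085 0 0 0 0 0 0;0.085 0 0 0 0 0 0;0.085 0 0 0 0 0 0;0.085 0 0 0 0 0 0;0.085 0 0 0 0 0 0;0.085 0 0 0 0 0 0'
python3 -m handwheel '0.085 0 0 -0.02 0 0 0;0.085 0 0 -0.05 0 0 0;0.085 0 0 -0.085 0 0 0;0.085 0 0 -0.115 0 0 0;0.085 0 0 -0.135 0 0 0;0.085 0 0 -0.135 0 0 0'; python3 go.py .5945 -.1225 .16 108
```

```text
time: 15.0
position: [0.5841, 0.3547, 0.038]
ee_rot: [0.0, 0.196, 0.981, 0.0]
contact_force: [0.0, 0.6, 0.2]
gripper_width: 0.0438
grasp_force: 41.6
time: 15.67
position: [0.584, 0.3546, 0.0378]
ee_rot: [0.0, 0.196, 0.981, 0.0]
contact_force: [0.2, 0.2, -0.1]
gripper_width: 0.0849
grasp_force: 0.0
time: 16.17
position: [0.5855, 0.3554, 0.1783]
ee_rot: [0.003, 0.196, 0.981, 0.002]
contact_force: [1.0, 0.3, 0.4]
gripper_width: 0.0847
grasp_force: 0.0
t 16.17 pos [0.5855 0.3554 0.1783] w 0.0847 d [-0.192  -0.4378  0.0168] r [ 0.004  0.007 -0.709] rows 11.5
```

```bash
python3 -m handwheel '0.085 -0.016 -0.036 0.002 0 0 -0.06;0.085 -0.032 -0.073 0.003 0 0 -0.12;0.085 -0.048 -0.109 0.004 0 0 -0.18;0.085 -0.064 -0.146 0.006 0 0 -0.24;0.085 -0.08 -0.182 0.007 0 0 -0.3;0.085 -0.096 -0.219 0.008 0 0 -0.355;0.085 -0.112 -0.255 0.01 0 0 -0.415;0.085 -0.128 -0.292 0.011 0 0 -0.475;0.085 -0.144 -0.328 0.013 0 0 -0.53;0.085 -0.16 -0.365 0.014 0 0 -0.59'
python3 go.py .5945 -.1225 .16 108
```

```text
time: 17.0
position: [0.5907, -0.0456, 0.1582]
ee_rot: [-0.0, -0.099, 0.995, 0.0]
contact_force: [0.8, 0.2, 0.1]
gripper_width: 0.0848
grasp_force: 0.0
t 17.0 pos [ 0.5907 -0.0456  0.1582] w 0.0848 d [ 0.0114 -0.0761 -0.0018] r [ 0.    -0.    -0.116] rows 1.8
```

```bash
python3 -m handwheel '0.085 0.006 -0.04 0 0 0 -0.06;0.085 0.01 -0.068 0 0 0 -0.11;0.085 0.011 -0.076 0 0 0 -0.116;0.085 0.011 -0.076 0 0 0 -0.116;0.085 0.011 -0.076 0 0 0 -0.116'
python3 go.py .5945 -.1225 .04 108
python3 - <<'E'
from plant import *
import cv2,numpy as np
a=cv2.resize(snapshot("top")[140:290,300:500,::-1],(400,300),interpolation=2);b=cv2.resize(snapshot("side")[140:320,230:470,::-1],(400,300),interpolation=2)
cv2.imwrite("pics/d1.png",np.hstack([a,b]))
E
```

```text
time: 17.42
position: [0.595, -0.1203, 0.1583]
ee_rot: [-0.0, -0.154, 0.988, 0.0]
contact_force: [-0.4, -0.5, -0.3]
gripper_width: 0.0849
grasp_force: 0.0
t 17.42 pos [ 0.595  -0.1203  0.1583] w 0.0849 d [ 0.001  -0.0021  0.1183] r [ 0.001 -0.001 -0.005] rows 2.8
```

View pics/d1.png

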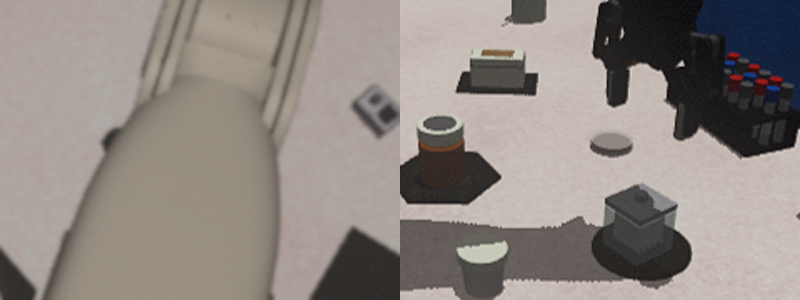

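In the side view the fingers straddle the dish (centre x≈650 against 641), and the box stands well on the oblong mat. Descending on the dish.

```bash
python3 -m handwheel '0.085 0 -0.002 0.01 0 0 0;0.085 0 -0.002 0.03 0 0 0;0.085 0 -0.002 0.055 0 0 0;0.085 0 -0.002 0.08 0 0 0;0.085 0 -0.002 0.1 0 0 0;0.085 0 -0.002 0.112 0 0 0;0.085 0 -0.002 0.117 0 0 0;0.085 0 -0.002 0.117 0 0 0'
python3 -m handwheel '0.02 0 0 0 0 0 0;0.02 0 0 0 0 0 0;0.02 0 0 0 0 0 0;0.02 0 0 0 0 0 0;0.02 0 0 0 0 0 0;0.02 0 0 0 0 0 0;0.02 0 0 0 0 0 0;0.02 0 0 0 0 0 0;0.02 0 0 0 0 0 0'
python3 -m handwheel '0.02 0 0 -0.01 0 0 0;0.02 0 0 -0.03 0 0 0;0.02 0 0 -0.06 0 0 0;0.02 0 0 -0.09 0 0 0;0.02 0 0 -0.11 0 0 0;0.02 0 0 -0.12 0 0 0;0.02 0 0 -0.12 0 0 0'
python3 go.py .44 -.3595 .16 147.5
```

```text
time: 18.18
position: [0.5951, -0.1212, 0.0403]
ee_rot: [-0.001, -0.156, 0.988, 0.001]
contact_force: [-0.9, 0.3, 0.6]
gripper_width: 0.0846
grasp_force: 0.0
time: 18.93
position: [0.5965, -0.1224, 0.043]
ee_rot: [0.001, -0.155, 0.988, -0.0]
contact_force: [-0.6, 2.6, 6.1]
gripper_width: 0.0533
grasp_force: 44.1
time: 19.52
position: [0.5967, -0.1228, 0.1645]
ee_rot: [0.002, -0.155, 0.988, -0.001]
contact_force: [0.2, 0.1, -2.2]
gripper_width: 0.054
grasp_force: 43.1
t 19.52 pos [ 0.5967 -0.1228  0.1645] w 0.054 d [ 0.2216 -0.1773  0.0042] r [-0.004  0.002 -0.692] rows 6.8
```

```bash
python3 -m handwheel '0.02 0.02 -0.016 0 0 0 -0.06;0.02 0.05 -0.04 0 0 0 -0.16;0.02 0.08 -0.064 0 0 0 -0.25;0.02 0.11 -0.088 0 0 0 -0.34;0.02 0.14 -0.112 0 0 0 -0.44;0.02 0.17 -0.136 0 0 0 -0.53;0.02 0.195 -0.156 0 0 0 -0.61;0.02 0.212 -0.17 0 0 0 -0.66;0.02 0.222 -0.177 0 0 0 -0.69;0.02 0.222 -0.177 0 0 0 -0.692'
python3 -m handwheel '0.02 0 0 0.02 0 0 0;0.02 0 0 0.045 0 0 0;0.02 0 0 0.07 0 0 0;0.02 0 0 0.09 0 0 0;0.02 0 0 0.1 0 0 0;0.02 0 0 0.1 0 0 0'
python3 go.py .44 -.3595 .043 147.5
python3 - <<'E'
from plant import *
import cv2,numpy as np
a=cv2.resize(snapshot("top")[200:350,370:570,::-1],(400,300),interpolation=2);b=cv2.resize(snapshot("side")[255:480,200:500,::-1],(400,300),interpolation=2)
cv2.imwrite("pics/d2.png",np.hstack([a,b]))
E
```

```text
time: 20.35
position: [0.4366, -0.3607, 0.16]
ee_rot: [-0.001, -0.48, 0.877, 0.001]
contact_force: [-0.8, 1.0, -2.5]
gripper_width: 0.0532
grasp_force: 43.1
time: 20.85
position: [0.4378, -0.3571, 0.0589]
ee_rot: [-0.001, -0.481, 0.877, 0.003]
contact_force: [0.1, 0.0, -1.9]
gripper_width: 0.0535
grasp_force: 43.0
t 20.85 pos [ 0.4378 -0.3571  0.0589] w 0.0535 d [ 0.0008 -0.0032  0.0159] r [ 0.005  0.002 -0.   ] rows 0.4
```

View pics/d2.png

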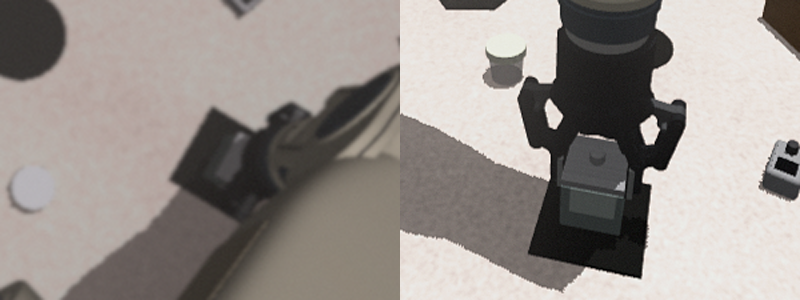

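The dish is aligned and roughly centred over the square mat (side crop: dish x≈594, mat ≈593). Lowering.

```bash
python3 -m handwheel '0.02 0.001 -0.002 0.005 0 0 0;0.02 0.001 -0.002 0.009 0 0 0;0.02 0.001 -0.002 0.011 0 0 0;0.02 0.001 -0.002 0.0125 0 0 0;0.02 0.001 -0.002 0.0125 0 0 0;0.02 0.001 -0.002 0.0125 0 0 0'; python3 go.py .44 -.3595 .043 147.5
```

```text
time: 21.45
position: [0.4398, -0.3609, 0.0494]
ee_rot: [0.0, -0.481, 0.877, -0.0]
contact_force: [1.1, 0.6, -2.0]
gripper_width: 0.0529
grasp_force: 43.0
t 21.45 pos [ 0.4398 -0.3609  0.0494] w 0.0529 d [-0.0012  0.0006  0.0064] r [-0. -0. -0.] rows 0.2
```

```bash
python3 -m handwheel '0.02 -0.001 0.001 0.002 0 0 0;0.02 -0.001 0.001 0.004 0 0 0;0.02 -0.001 0.001 0.005 0 0 0;0.02 -0.001 0.001 0.005 0 0 0'; python3 -m handwheel '0.02 0 0 0.001 0 0 0;0.02 0 0 0.001 0 0 0;0.02 0 0 0.001 0 0 0'
```

```text
time: 21.78
position: [0.4395, -0.3593, 0.044]
ee_rot: [-0.0, -0.481, 0.877, 0.0]
contact_force: [-0.5, -0.1, -2.6]
gripper_width: 0.0532
grasp_force: 43.0
time: 22.03
position: [0.4396, -0.3595, 0.0433]
ee_rot: [-0.0, -0.481, 0.877, 0.0]
contact_force: [0.5, -0.3, -2.7]
gripper_width: 0.0537
grasp_force: 43.0
```

```bash
python3 -m handwheel '0.02 0 0 0.0005 0 0 0;0.02 0 0 0.0005 0 0 0;0.02 0 0 0.0005 0 0 0'; python3 -m handwheel '0.085 0 0 0 0 0 0;0.085 0 0 0 0 0 0;0.085 0 0 0 0 0 0;0.085 0 0 0 0 0 0;0.085 0 0 0 0 0 0;0.085 0 0 0 0 0 0;0.085 0 0 0 0 0 0;0.085 0 0 0 0 0 0'
python3 -m handwheel '0.085 0 0 -0.02 0 0 0;0.085 0 0 -0.05 0 0 0;0.085 0 0 -0.085 0 0 0;0.085 0 0 -0.115 0 0 0;0.085 0 0 -0.135 0 0 0;0.085 0 0 -0.135 0 0 0'; python3 go.py .4324 .0901 .18 102
```

```text
time: 22.28
position: [0.4396, -0.3595, 0.043]
ee_rot: [-0.0, -0.481, 0.877, -0.0]
contact_force: [-0.9, 0.4, 0.8]
gripper_width: 0.0534
grasp_force: 43.3
time: 22.95
position: [0.4396, -0.3595, 0.0428]
ee_rot: [0.0, -0.481, 0.877, -0.0]
contact_force: [-0.2, 0.3, 0.1]
gripper_width: 0.0852
grasp_force: 0.0
time: 23.45
position: [0.4408, -0.3607, 0.1825]
ee_rot: [0.001, -0.481, 0.877, -0.003]
contact_force: [-0.4, 0.8, 0.5]
gripper_width: 0.0847
grasp_force: 0.0
t 23.45 pos [ 0.4408 -0.3607  0.1825] w 0.0847 d [-0.3756  0.2494  0.    ] r [-0.007  0.001  0.794] rows 10.8
```

```bash
python3 -m handwheel '0.085 -0.034 0.022 0 0 0 0.07;0.085 -0.068 0.045 0 0 0 0.14;0.085 -0.102 0.068 0 0 0 0.21;0.085 -0.136 0.09 0 0 0 0.29;0.085 -0.17 0.113 0 0 0 0.36;0.085 -0.204 0.136 0 0 0 0.43;0.085 -0.238 0.158 0 0 0 0.5;0.085 -0.272 0.18 0 0 0 0.57;0.085 -0.306 0.203 0 0 0 0.65;0.085 -0.338 0.224 0 0 0 0.71'
python3 go.py .4324 .0901 .18 102
python3 - <<'E'
from plant import *
from geo import ray
import cv2
snapshot("top");snapshot("side")
for c in("top","side"):
  for n in("jar","dish","slidebox","mat_round","mat_oblong","mat_square","mat_hex"):
    print(c,n,[(r['bbox'],round(r['score'],2)) for r in search_frame(c,n)[:1]])
E
```

```text
time: 24.28
position: [0.4315, 0.048, 0.1774]
ee_rot: [-0.0, -0.144, 0.99, 0.0]
contact_force: [1.4, -1.4, -0.3]
gripper_width: 0.0849
grasp_force: 0.0
t 24.28 pos [0.4315 0.048  0.1774] w 0.0849 d [-0.0128  0.0401 -0.0026] r [ 0.   -0.    0.08] rows 1.0
top jar []
top dish [([476.2, 266.3, 31.1, 33.5], 0.67)]
top slidebox [([158.1, 208.6, 34.0, 38.1], 0.77)]
top mat_round [([357.8, 195.3, 43.2, 44.1], 0.88)]
top mat_oblong [([151.1, 197.3, 50.5, 65.0], 0.71)]
top mat_square [([457.7, 255.0, 56.9, 56.9], 0.6)]
top mat_hex [([155.0, 209.8, 36.3, 37.0], 0.23)]
side jar [([241.1, 205.3, 29.6, 47.6], 0.76)]
side dish [([322.1, 366.0, 51.7, 75.3], 0.72)]
side slidebox [([322.5, 370.2, 50.9, 72.2], 0.71)]
side mat_round [([344.1, 272.8, 60.4, 34.1], 0.64)]
side mat_oblong [([265.5, 184.0, 45.7, 12.9], 0.71)]
side mat_square [([296.8, 379.9, 94.3, 84.8], 0.79)]
side mat_hex [([265.8, 180.7, 44.4, 17.0], 0.72)]
```

```bash
python3 -m handwheel '0.085 -0.013 0.035 0 0 0 0.07;0.085 -0.013 0.04 0 0 0 0.08;0.085 -0.013 0.04 0 0 0 0.08;0.085 -0.013 0.04 0 0 0 0.08'; python3 go.py .4324 .0901 .045 102
```

```text
time: 25.42
position: [0.4331, 0.0881, 0.1778]
ee_rot: [-0.0, -0.108, 0.994, -0.0]
contact_force: [-0.4, 0.7, 0.4]
gripper_width: 0.0849
grasp_force: 0.0
t 25.42 pos [0.4331 0.0881 0.1778] w 0.0849 d [0.0003 0.0021 0.1328] r [-0.    -0.     0.006] rows 3.2
```

```bash
python3 -m handwheel '0.085 0 0.002 0.02 0 0 0;0.085 0 0.002 0.045 0 0 0;0.085 0 0.002 0.075 0 0 0;0.085 0 0.002 0.1 0 0 0;0.085 0 0.002 0.12 0 0 0;0.085 0 0.002 0.13 0 0 0;0.085 0 0.002 0.132 0 0 0;0.085 0 0.002 0.132 0 0 0'
python3 -m handwheel '0.02 0 0 0 0 0 0;0.02 0 0 0 0 0 0;0.02 0 0 0 0 0 0;0.02 0 0 0 0 0 0;0.02 0 0 0 0 0 0;0.02 0 0 0 0 0 0;0.02 0 0 0 0 0 0;0.02 0 0 0 0 0 0;0.02 0 0 0 0 0 0'
python3 -m handwheel '0.02 0 0 -0.01 0 0 0;0.02 0 0 -0.03 0 0 0;0.02 0 0 -0.06 0 0 0;0.02 0 0 -0.085 0 0 0;0.02 0 0 -0.1 0 0 0;0.02 0 0 -0.1 0 0 0'
python3 go.py .597 -.1255 .145 102
```

```text
time: 26.08
position: [0.4326, 0.0894, 0.0455]
ee_rot: [-0.001, -0.106, 0.994, -0.0]
contact_force: [-0.1, 0.3, 0.0]
gripper_width: 0.085
grasp_force: 0.0
time: 26.83
position: [0.4335, 0.09, 0.0469]
ee_rot: [0.001, -0.107, 0.994, -0.0]
contact_force: [-1.3, 0.6, 4.9]
gripper_width: 0.0552
grasp_force: 41.4
time: 27.33
position: [0.4345, 0.09, 0.1493]
ee_rot: [0.003, -0.107, 0.994, -0.0]
contact_force: [0.9, -0.2, -1.5]
gripper_width: 0.0548
grasp_force: 42.9
t 27.33 pos [0.4345 0.09   0.1493] w 0.0548 d [-0.1132 -0.2451  0.0053] r [-0.001  0.006  0.004] rows 6.5
```

```bash
python3 -m handwheel '0.02 -0.01 -0.022 0 0 0 0;0.02 -0.024 -0.052 0 0 0 0;0.02 -0.04 -0.087 0 0 0 0;0.02 -0.055 -0.12 0 0 0 0;0.02 -0.07 -0.152 0 0 0 0;0.02 -0.085 -0.185 0 0 0 0;0.02 -0.1 -0.215 0 0 0 0;0.02 -0.109 -0.236 0 0 0 0;0.02 -0.113 -0.245 0 0 0 0;0.02 -0.113 -0.245 0 0 0 0'
python3 -m handwheel '0.02 0 0 0.02 0 0 0;0.02 0 0 0.045 0 0 0;0.02 0 0 0.065 0 0 0;0.02 0 0 0.08 0 0 0;0.02 0 0 0.085 0 0 0;0.02 0 0 0.085 0 0 0'
python3 go.py .597 -.1255 .047 102
python3 - <<'E'
from plant import *
import cv2,numpy as np
a=cv2.resize(snapshot("top")[140:290,300:500,::-1],(400,300),interpolation=2);b=cv2.resize(snapshot("side")[185:335,270:470,::-1],(400,300),interpolation=2)
cv2.imwrite("pics/j3.png",np.hstack([a,b]))
E
```

```text
time: 28.17
position: [0.5956, -0.1272, 0.1442]
ee_rot: [-0.001, -0.105, 0.994, 0.0]
contact_force: [-0.3, 0.9, -1.5]
gripper_width: 0.0548
grasp_force: 43.1
time: 28.67
position: [0.5937, -0.1242, 0.0596]
ee_rot: [-0.001, -0.107, 0.994, 0.001]
contact_force: [-0.2, 0.4, -1.0]
gripper_width: 0.0549
grasp_force: 43.1
t 28.67 pos [ 0.5937 -0.1242  0.0596] w 0.0549 d [-0.003  -0.002   0.0126] r [ 0.002 -0.003  0.005] rows 0.3
```

View pics/j3.png

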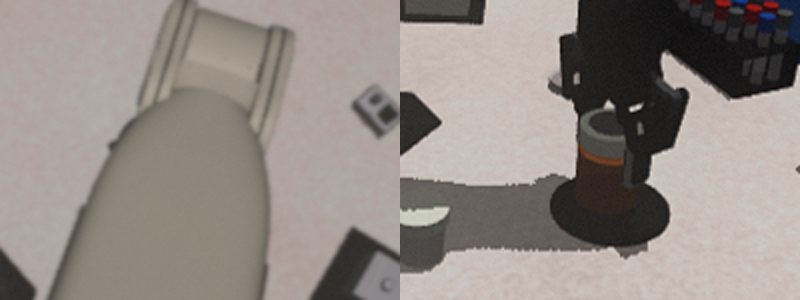

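The jar is upright over the round mat (side crop: jar x≈606, mat ≈610). Shifting about 3 mm while lowering.

```bash
python3 -m handwheel '0.02 -0.002 -0.001 0.004 0 0 0;0.02 -0.002 -0.001 0.007 0 0 0;0.02 -0.002 -0.001 0.009 0 0 0;0.02 -0.002 -0.001 0.009 0 0 0;0.02 -0.002 -0.001 0.009 0 0 0;0.02 -0.002 -0.001 0.009 0 0 0'; python3 go.py .597 -.1255 .047 102
```

```text
time: 29.27
position: [0.5974, -0.1262, 0.0519]
ee_rot: [0.0, -0.106, 0.994, -0.0]
contact_force: [-0.2, -0.7, -1.6]
gripper_width: 0.0549
grasp_force: 43.1
t 29.27 pos [ 0.5974 -0.1262  0.0519] w 0.0549 d [0.0002 0.0008 0.0049] r [-0.     0.     0.004] rows 0.1
```

```bash
python3 -m handwheel '0.02 0 0 0.002 0 0 0;0.02 0 0 0.0035 0 0 0;0.02 0 0 0.004 0 0 0;0.02 0 0 0.004 0 0 0'; python3 -m handwheel '0.02 0 0 0.0007 0 0 0;0.02 0 0 0.0007 0 0 0;0.02 0 0 0.0007 0 0 0'
```

```text
time: 29.6
position: [0.5972, -0.1261, 0.0476]
ee_rot: [-0.0, -0.106, 0.994, 0.0]
contact_force: [-0.6, -0.2, -1.7]
gripper_width: 0.0548
grasp_force: 43.1
time: 29.85
position: [0.5973, -0.1261, 0.0471]
ee_rot: [0.0, -0.106, 0.994, -0.0]
contact_force: [0.0, -0.0, -1.3]
gripper_width: 0.0551
grasp_force: 43.1
```

Within a fraction of a millimetre of the pickup height (0.0469), so I'll lower a touch, release and retreat clear of the view.

```bash
python3 -m handwheel '0.02 0 0 0.0005 0 0 0;0.02 0 0 0.0005 0 0 0;0.085 0 0 0.0005 0 0 0;0.085 0 0 0.0005 0 0 0;0.085 0 0 0.0005 0 0 0;0.085 0 0 0.0005 0 0 0;0.085 0 0 0.0005 0 0 0;0.085 0 0 0.0005 0 0 0;0.085 0 0 0.0005 0 0 0;0.085 0 0 0.0005 0 0 0'
python3 -m handwheel '0.085 0 0 -0.02 0 0 0;0.085 0 0 -0.05 0 0 0;0.085 0 0 -0.085 0 0 0;0.085 0 0 -0.12 0 0 0;0.085 0 0 -0.15 0 0 0;0.085 0 0 -0.17 0 0 0;0.085 0 0 -0.17 0 0 0'
python3 go.py .4 .12 .25 102
```

```text
time: 30.68
position: [0.5973, -0.1261, 0.0466]
ee_rot: [-0.0, -0.106, 0.994, 0.0]
contact_force: [0.1, 0.3, -0.1]
gripper_width: 0.085
grasp_force: 0.0
time: 31.27
position: [0.5987, -0.1266, 0.2216]
ee_rot: [0.003, -0.106, 0.994, -0.002]
contact_force: [0.8, 0.7, 0.4]
gripper_width: 0.0851
grasp_force: 0.0
t 31.27 pos [ 0.5987 -0.1266  0.2216] w 0.0851 d [ 0.1419  0.2829 -0.0304] r [-0.004  0.006  0.004] rows 7.6
```

```bash
python3 -m handwheel '0.085 0.142 0.283 -0.03 0 0 0;0.085 0.142 0.283 -0.03 0 0 0;0.085 0.142 0.283 -0.03 0 0 0;0.085 0.142 0.283 -0.03 0 0 0;0.085 0.142 0.283 -0.03 0 0 0;0.085 0.142 0.283 -0.03 0 0 0;0.085 0.142 0.283 -0.03 0 0 0;0.085 0.142 0.283 -0.03 0 0 0;0.085 0.142 0.283 -0.03 0 0 0;0.085 0.142 0.283 -0.03 0 0 0'
python3 - <<'E'
from plant import *
import cv2,numpy as np
t=snapshot("top")[:,:,::-1].copy();s=snapshot("side")[:,:,::-1].copy();cv2.imwrite("pics/tE.png",t);cv2.imwrite("pics/sE.png",s)
def cr(im,x,y,w,h):
    k=400/w;c=cv2.resize(im[y:y+h,x:x+w],(400,300),interpolation=cv2.INTER_CUBIC);c=cv2.convertScaleAbs(c,alpha=1.5)
    for u in range(-(-x//10)*10,x+w,10): cv2.putText(c,str(u),(int((u-x+.5)*k)-8,12),0,.3,(0,0,255))
    for v in range(-(-y//10)*10,y+h,10): cv2.putText(c,str(v),(2,int((v-y+.5)*k)+3),0,.3,(0,0,255))
    return c
cv2.imwrite("pics/e.png",np.vstack([np.hstack([cr(t,135,200,80,60),cr(t,340,190,80,60)]),np.hstack([cr(t,445,252,80,60),cv2.resize(s,(400,300))])]))
E
```

```text
time: 32.1
position: [0.3978, 0.1214, 0.2466]
ee_rot: [0.0, -0.108, 0.994, -0.0]
contact_force: [0.3, 0.1, -0.1]
gripper_width: 0.0849
grasp_force: 0.0
```

View pics/e.png

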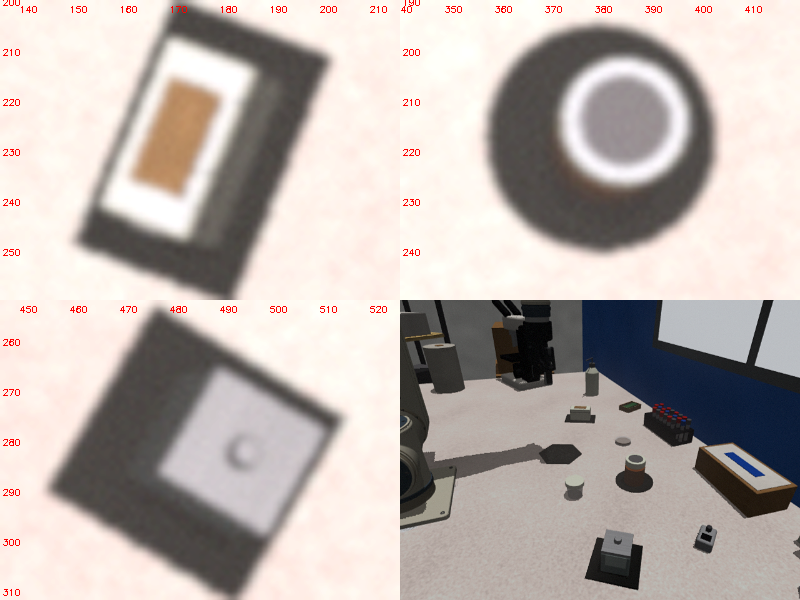

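All three stand upright on their own mats, with bystanders untouched. I'll check the offsets numerically.

Run:
```python
from geo import *
print("jar-round",ray("top",384.5,213.7,.079)-ray("top",379.7,217.2,.004))
d=poly("top",[(487.5,264.5),(510.1,277.5),(498.1,298.9),(476.1,285.5)],.062);print("dish",d[0]-ray("top",483.7,281.8,.004),d[2],"mat 57.5")
o=poly("top",[(170,199.5),(200.3,211.5),(182,260),(150.5,248)],.004)
for c in((170.4,227.3),(169.9,227.1)):print("box",ray("top",*c,.054)-o[0])
```

```text
jar-round [-0.00340861 -0.00386148]
dish [-0.00094322 -0.00372121] [-122.1  147.9   56.6  -31.2] mat 57.5
box [-0.00095723 -0.00304868]
box [-0.00046838 -0.001914  ]
```

```bash
python3 -c "
from plant import hand_in
print(hand_in())"
```

```text
the job is handed in; nothing more can be done
None
```

The jar, dish and slide box are each upright on their own mats, about 2–5 mm off centre by the top camera and with the dish and box in line. The jar was parked on the six-sided mat on the way, the bystanders look unmoved, and the job was handed in at about 32 s; no verdict came back.

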